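Put the loaded hammers away balanced and shut the tool bay

TASK

Put every hammer that lies on the watchmaker's bench away in the open tool bay: each one laid level along a rest of its own, across that rest's two bars and between their rubber horns, so that it stays balanced there when let go (their weights are hidden, so find each balance point with a trial lift and shift the grip). When all of them lie in the bay, push its blue door shut until it clicks fully home on its catch. Leave everything else on the bench where it is.

Things in the scene. Friction and masses are not known exactly. Their poses are not given: they have to be found in the camera images.
- hammer_red: hammer, red bands, 218 mm long, 0.35-0.6 kg; may be absent. Origin: mid-handle, on its axis, 15 mm up when lying; x to the head, z up. Handle bar 18 wide (y), 20 high, grip from x -78 to +76. Steel cross head at x +95: 60 (y), 30 thick; round dark pommel at x -95: 28 long, 30 across. Both weighted inside, unseen, new each time; balance point on the axis at x -50 to +55 mm
- hammer_blue: hammer, blue bands, 218 mm long, 0.35-0.6 kg; may be absent. Origin: mid-handle, on its axis, 15 mm up when lying; x to the head, z up. Handle bar 18 wide (y), 20 high, grip from x -78 to +76. Steel cross head at x +95: 60 (y), 30 thick; round dark pommel at x -95: 28 long, 30 across. Both weighted inside, unseen, new each time; balance point on the axis at x -50 to +55 mm
- hammer_yellow: hammer, yellow bands, 218 mm long, 0.35-0.6 kg; may be absent. Origin: mid-handle, on its axis, 15 mm up when lying; x to the head, z up. Handle bar 18 wide (y), 20 high, grip from x -78 to +76. Steel cross head at x +95: 60 (y), 30 thick; round dark pommel at x -95: 28 long, 30 across. Both weighted inside, unseen, new each time; balance point on the axis at x -50 to +55 mm
- bay: fixed open-topped wooden tool bay, 370 mm (x) by 270 mm (y); origin under the middle of its base, z up. Base 8 mm thick; walls 6 mm thick and 65 mm high at x = +-182 mm and y = +132 mm; the door closes the -y side. Inside are three rests, 85 mm apart in y
- rest0 (a point): middle of rest 0 (bay y = -85 mm), level with its bars' tops, 32 mm above the bench; axes as the bay. Two steel bars 5 mm thick cross under the hammer at x = +-22.5 mm, fingers fit in the 40 mm gap; horns 8 mm high leave 28 mm (y) for the handle. A hammer lies along x, head either way, and stays only if its balance point is within 20 mm of this point
- rest1 (a point): middle of rest 1 (bay y = 0 mm), level with its bars' tops, 32 mm above the bench; axes as the bay. Two steel bars 5 mm thick cross under the hammer at x = +-22.5 mm, fingers fit in the 40 mm gap; horns 8 mm high leave 28 mm (y) for the handle. A hammer lies along x, head either way, and stays only if its balance point is within 20 mm of this point
- rest2 (a point): middle of rest 2 (bay y = 85 mm), level with its bars' tops, 32 mm above the bench; axes as the bay. Two steel bars 5 mm thick cross under the hammer at x = +-22.5 mm, fingers fit in the 40 mm gap; horns 8 mm high leave 28 mm (y) for the handle. A hammer lies along x, head either way, and stays only if its balance point is within 20 mm of this point
- bay_door (a joint): angle of the bay's upright blue door, rad: 0 shut, growing as its free end swings out to the bay's -y side (starts at 0.4 to 0.7, stop at 1.0). It turns easily; a sprung ball catch at the free end resists from about 0.05 rad, gives way at about 0.024 rad with about 4 N pressed there, and then draws it home (below 0.012)
- door_hinge (a point): on the door's vertical hinge axis, at the bay's -x end, 65 mm above the bench; x runs along the door to its free end (324 mm away), y is the door's normal, towards the inside of the bay, z up
- door_push (a point): on the door's outer face, 280 mm from the hinge axis and 50 mm above the bench; push here towards the door's +y. The door is 8 mm thick and reaches from 10 to 65 mm above the bench; axes as door_hinge
- amber_jar: amber glass jar with a black lid, 68 mm across, 75 mm high; bystander, to be left alone; origin under its middle
- tweezers: steel tweezers, 130 mm long; bystander, to be left alone; origin under its middle
- loupe: black eye loupe, 48 mm across, 34 mm high; bystander, to be left alone; origin under its middle
- movement_ring: brass ring, 48 mm across, 12 mm high; bystander, to be left alone; origin under its middle
Things that resemble listed ones, but are neither listed nor needed, are in the scene too. Leave any green or turquoise look-alike of the hammer_yellow alone.

How it is judged:
By the outcome, as a careful person would: the job done as asked, in the order asked, and still so for the second after the job is handed in, with the robot touching nothing.
Of hammer_red, hammer_blue, hammer_yellow only 2 to 3 are there at a start; the rules pass over those that are not, and their reading is None.
At some moment in a run one of hammer_red, hammer_blue, hammer_yellow may be knocked a few centimetres aside while the robot is not near it.
Once in a run the grip may slacken for a moment while it holds something.
It also fails if it takes over 210 s, if anything falls off the work surface, if the arm or the gripper's body presses on something with over 40 N, if the wrist force passes 120 N, or if a joint passes its speed limit or range.

ROBOT

A 6-joint arm with a two-finger parallel gripper is mounted at the origin on the work surface. World frame = base frame: x ahead of the robot, y to its left, z up, the work surface at z = 0. Lengths are in mm, angles in rad, forces in N, time in s.
With the tool pointing down it reaches from about 350 to 875 mm from the base axis. Payload 4.2 kg.
Tool frame: the origin (TCP) lies between the finger pads; the fingertips stand 14 mm ahead of it and the grasp point (between the pads) lies 5 mm behind it; z points along the fingers, y is the line along which they close (so a half turn about z gives the same grasp; the last joint's range is limited). The gripper opens to 85 mm and grips with 20 to 120 N. Pads are 22 mm wide; open, the fingers measure 114 mm over their backs; the gripper's body (76 mm by 85 mm) begins 54 mm behind the grasp point. The pads swing forward as they close: fully open they stand 13 mm farther back than shut.
Start: joints at [1.558, 0.385, 0.008, 0, -1.194, -0.259], TCP at [167.759, 602.043, 223.512] pointing down, gripper open.
Joint ranges: [-3.14, 3.14], [-1.21, 2.06], [-1.07, 1.41], [-3.16, 2.05], [-2.99, -0.16], [-3.1, 3.1]. Speed limits (rad/s): [2.79, 2.79, 3.14, 3.14, 3.14, 3.14].

INTERFACE

Orientations are given as a unit quaternion [x, y, z, w].
In Python, from bench import * gives the robot as it stands.
- The arm moves only by the tool carry_out, never from a script. Its argument "motion" is a list of rows, each a list of 7 numbers: the turn, a rotation vector about the tool's x, y, z in rad, then the shift along the tool's x, y, z in mm, then the opening, from -1 (shut) to 1 (fully open), so that 0 is half open. A call has 1 to 5 rows; each row is the pose to reach, as a shift and turn from the pose commanded when the call began, along the tool's axes at that moment; what a row does not reach only later rows make up. A row lasts 1/8 s, in which the tool goes at most 62.5 mm and 10.7 degrees, less where a joint would pass 70% of its speed; a pose out of reach is approached as far as the arm can. A call with a gripper value outside its range is refused whole. The fingers move at their own pace and stop on an object; the grip force is fixed at half the most. Time passes only in rows, so rows that repeat a pose let the fingers close. It gives the time, the measured TCP pose, the force, the opening and the grip force at its end, in the units of the state.
- read_state(): the state, without advancing time (a new reading comes with each control period).
- get_image(name): name is "scene" or "top" or "wrist"; returns a dict with "color" (384x512x3 uint8, blue, green, red), "mtx" (3x3 intrinsics, pixels), "position" and "orientation" of the camera in the world. Camera axes: x right, y down, z forward; pixel columns grow to the right and rows downward; lengths in mm; the calibration is good to about 2 mm. A picture is of the moment at which its call begins. There is no depth.
- job_done(): hands the job in; it is judged then, once.
The state is a dict: "clock": time; "joints": joint angles; "joint_vel": joint speeds; "joint_efforts": joint torques, N m; "position": TCP position; "ee_rot": TCP orientation; "contact_force": force on the tool from outside, world axes, zero at the start; "wrist_torque": the same for the moment, N m; "gripper_width": finger opening in mm; "grasp_force": force on a finger pad.
Only numpy, scipy, OpenCV 4.12 (cv2) and the standard library are available. Lean on these libraries where they do the work, as an engineer would, in place of code of your own. Each camera call takes 0.05 s, during which the arm holds its last target. There are 200 camera calls.

## Working session

There is one attempt and no reset: what is moved stays moved. The work goes in short steps, Python scripts to look and compute and a tool call to move; the robot and the scene stay as the last step left them, time stands still between calls to the robot, and variables do not carry over. Pictures are saved under pics/ and viewed, at most 14 in all, crops included, and the job is handed in when it is done.

Besides the shell and the picture viewer there is one more tool, called by a JSON object that holds its "fn" and its "kwargs", one argument or row to a line. carry_out: Moves the arm, as the interface text tells. Its arguments: {"type":"object","properties":{"motion":{"type":"array"}},"required":["motion"]}

```bash
ls; mkdir -p pics
python3 - <<'E'
from bench import *
import cv2
for n in("top","scene"):
    im=get_image(n); cv2.imwrite(f"pics/{n}0.png",im["color"]); print(n,im["mtx"],im["position"],im["orientation"])
print(read_state())
E
```

```text
pics
top [[451.57127596   0.         250.14544488]
 [  0.         451.57127596 191.79833754]
 [  0.           0.           1.        ]] [ 387.60962592 -119.48400818 1600.79526072] [-0.70011285  0.71321942 -0.02663845  0.02122379]
scene [[346.78261174   0.         256.12127332]
 [  0.         346.78261174 191.02867334]
 [  0.           0.           1.        ]] [1378.34601121  254.93003504  862.94775954] [ 0.47904956  0.76789568 -0.35524711 -0.23376747]
{'clock': 0.1, 'joints': array([ 1.55763850e+00,  3.85503986e-01,  6.79305121e-03, -4.37867718e-04,
       -1.19399264e+00, -2.58589328e-01]), 'joint_vel': array([ 0.00012452, -0.0014821 ,  0.00218178,  0.00182317, -0.00288785,
       -0.00223791]), 'joint_efforts': array([-1.11073063e-03, -3.93319702e+01,  1.88929921e+01,  4.19797540e+00,
       -2.59665117e-03,  4.78796352e-06]), 'position': array([167.60520448, 601.56758098, 222.52783003]), 'ee_rot': array([ 9.90771965e-01, -1.35535832e-01, -8.52363323e-05,  9.71361476e-04]), 'contact_force': array([ 0.90894791, -0.60379579,  0.44146052]), 'wrist_torque': array([ 0.0072687 , -0.00284255,  0.02026778]), 'grasp_force': 0.0, 'gripper_width': 85.50220293950547}
```

View pics/top0.png

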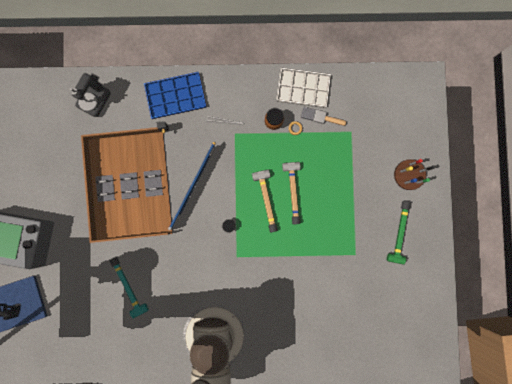

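View pics/scene0.png

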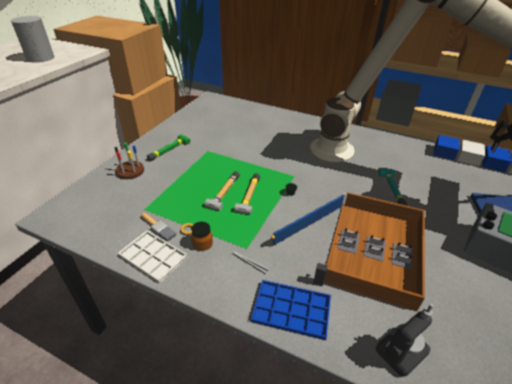

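The top view shows two hammers on the green mat at (265,200) and (294,192). A green look-alike lies at (400,232) and a turquoise one at (128,288). The bay is at (127,185), and its blue door runs from the hinge at about (171,230) to the free end at (215,145). I'll enlarge the mat to read the band colours and confirm how many hammers there are.

```bash
cat > h.py <<'E'
import numpy as np, cv2
from scipy.spatial.transform import Rotation as R
from bench import *
def ray(im,uv,z):
    "pixels -> world points on plane z"
    uv=np.atleast_2d(np.float64(uv)); d=np.c_[uv,np.ones(len(uv))]@np.linalg.inv(im["mtx"]).T
    d=R.from_quat(im["orientation"]).apply(d); p=np.array(im["position"])
    return p+d*((z-p[2])/d[:,2])[:,None]
def proj(im,P):
    q=R.from_quat(im["orientation"]).inv().apply(np.atleast_2d(P)-im["position"])@im["mtx"].T
    return q[:,:2]/q[:,2:]
E
python3 - <<'E'
from h import *
a=cv2.imread("pics/top0.png"); 
c=cv2.resize(a[150:240,225:325],None,fx=5,fy=5,interpolation=cv2.INTER_CUBIC)
d=cv2.resize(a[120:250,75:225],None,fx=4,fy=4,interpolation=cv2.INTER_CUBIC)
cv2.imwrite("pics/c1.png",c);cv2.imwrite("pics/c2.png",d)
E
```

```text
(no output)
```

View pics/c1.png

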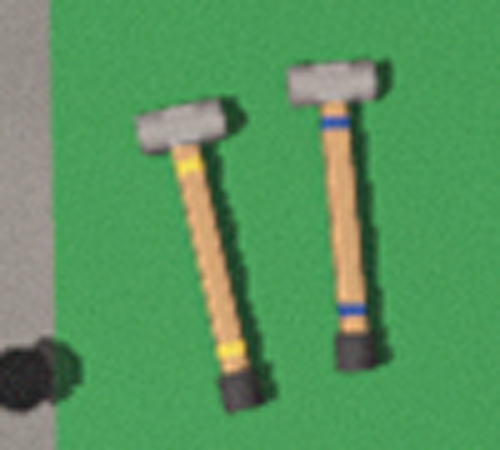

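View pics/c2.png

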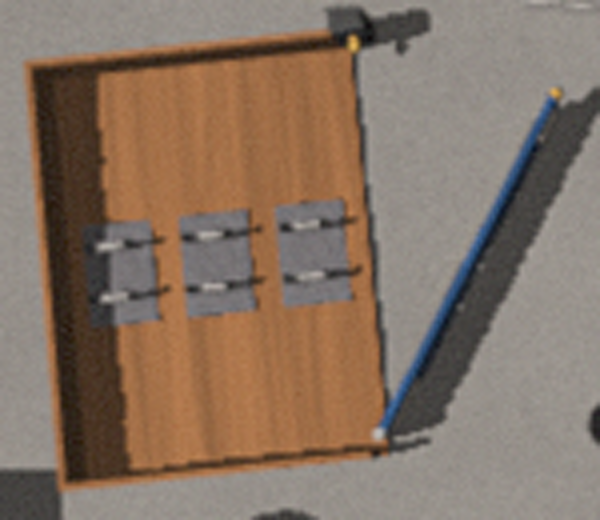

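The enlarged crop settles which is which. hammer_yellow has yellow bands: head at crop (182,126), pommel (241,391). hammer_blue has blue bands: head (333,83), pommel (355,352). Both have wooden handles and grey heads, unlike the green and turquoise look-alikes. I see no red one. In the bay crop the door is open, with its hinge at (378,433) and tip at (555,93).

Run:
```python
from h import *
np.set_printoptions(precision=1,suppress=True)
im=get_image("top")
o1=lambda p:(np.array(p)+.5)/5-.5+[225,150]
o2=lambda p:(np.array(p)+.5)/4-.5+[75,120]
for n,h,p in(("Y",(182,126),(241,391)),("B",(333,83),(355,352))):
    a,b=ray(im,[o1(h),o1(p)],28)[:,:2]; d=a-b; print(n,(a+b)/2,np.linalg.norm(d),np.degrees(np.arctan2(d[1],d[0])))
P=ray(im,[o2(x) for x in((25,65),(65,487),(385,450),(355,35))],65); print(P,P.mean(0))
for i in range(4): print(np.linalg.norm(P[i]-P[i-1]),np.degrees(np.arctan2(*(P[i]-P[i-1])[[1,0]])))
bars=[((113,244),(115,297)),((210,235),(213,287)),((307,225),(310,275))]
for k,b in zip((2,1,0),bars):
    q=ray(im,[o2(x) for x in b],32); print("rest",k,q.mean(0),np.linalg.norm(q[0]-q[1]))
q=ray(im,[o2((378,433)),o2((555,93))],65);print("door",q,np.linalg.norm(q[0]-q[1]),np.degrees(np.arctan2(*(q[1]-q[0])[[1,0]])))
# any red band blobs
hsv=cv2.cvtColor(im["color"],cv2.COLOR_BGR2HSV); m=((hsv[...,0]<4)|(hsv[...,0]>174))&(hsv[...,1]>150)&(hsv[...,2]>80)
n,_,st,c=cv2.connectedComponentsWithStats(m.astype(np.uint8)); print([(c[i],st[i,4]) for i in range(1,n) if st[i,4]>3])
s=read_state();t=R.from_quat(s["ee_rot"]).as_matrix();print(s["position"],t)
```

```text
Y [ 460.2 -190.3] 189.3835560755561 11.331895413784983
B [ 487.2 -283.5] 188.8313303237637 3.2231995333561954
[[694.4 444.5  65. ]
 [333.8 408.4  65. ]
 [359.8 138.6  65. ]
 [715.5 161.9  65. ]] [525.9 288.3  65. ]
283.3852322250738 94.27708339435262
362.4224657309519 -174.297686379788
271.1217075157932 -84.49685970056241
356.5245045616228 3.7449314814512378
rest 2 [519.1 378.3  32. ] 46.28242463235589
rest 1 [525.8 293.7  32. ] 45.507974282090935
rest 0 [533.9 209.4  32. ] 43.80596456081532
door [[374.2 144.4  65. ]
 [662.2  -9.2  65. ]] 326.3824004835087 -28.07303163509597
[(array([419.1, 160.9]), np.int32(18))]
[167.7 601.6 222.7] [[ 1.  -0.3 -0. ]
 [-0.3 -1.  -0. ]
 [ 0.   0.  -1. ]]
```

{"fn": "carry_out", "kwargs": {
  "motion": [
    [0,0,-0.1,60,48,-10,1],
    [0,0,-0.2,110,85,-20,1],
    [0,0,-0.3,160,125,-20,1],
    [0,0,-0.4,210,163,-20,1],
    [0,0,-0.47,258,203,-20,1]
  ]
}}

```text
clock: 0.78
position: [352.7, 349.4, 243.5]
ee_rot: [0.995, 0.1, 0.0, -0.0]
contact_force: [1.0, 0.4, 0.2]
gripper_width: 85.7
grasp_force: 0.0
```

```bash
cat >> h.py <<'E'
def to(x,y,z,yawdeg):
    "remaining tool-frame turn and shift to a tool-down pose with tool x at yaw"
    s=read_state(); r=R.from_quat(s["ee_rot"]); y0=np.radians(yawdeg)
    g=R.from_matrix([[np.cos(y0),np.sin(y0),0],[np.sin(y0),-np.cos(y0),0],[0,0,-1]])
    print("turn",np.round((r.inv()*g).as_rotvec(),3),"shift",np.round(r.inv().apply(np.array([x,y,z])-s["position"]),1),
      "t",round(s["clock"],2),"pos",np.round(s["position"],1),"F",np.round(s["contact_force"],2),"w",round(s["gripper_width"],1),"g",round(s["grasp_force"],1))
E
python3 -c "
from h import *
to(460,-190,220,11.3)"
```

```text
turn [-0.    -0.     0.004] shift [ -2.7 550.   23.4] t 0.78 pos [352.7 349.4 243.5] F [0.96 0.44 0.22] w 85.7 g 0.0
```

{"fn": "carry_out", "kwargs": {
  "motion": [
    [0,0,0,0,60,0,1],
    [0,0,0,0,120,0,1],
    [0,0,0,0,180,5,1],
    [0,0,0,0,240,10,1],
    [0,0,0,0,300,15,1]
  ]
}}

```text
clock: 1.4
position: [410.9, 55.2, 228.5]
ee_rot: [0.995, 0.099, 0.0, -0.0]
contact_force: [0.7, 1.0, 0.8]
gripper_width: 85.5
grasp_force: 0.0
```

{"fn": "carry_out", "kwargs": {
  "motion": [
    [0,0,0,0,60,0,1],
    [0,0,0,0,120,0,1],
    [0,0,0,0,180,5,1],
    [0,0,0,0,230,5,1],
    [0,0,0,0,230,5,1]
  ]
}}

```text
clock: 2.02
position: [456.2, -171.1, 222.7]
ee_rot: [0.995, 0.096, -0.001, -0.0]
contact_force: [-0.1, -0.0, 0.3]
gripper_width: 85.6
grasp_force: 0.0
```

```bash
python3 -c "
from h import *
to(460,-190,220,11.3)
im=get_image('wrist');cv2.imwrite('pics/w1.png',im['color']);print(im['mtx'],im['position'],im['orientation'])"
```

```text
turn [-0.     0.001 -0.004] shift [ 0.1 19.3  2.7] t 2.02 pos [ 456.2 -171.1  222.7] F [-0.13 -0.02  0.28] w 85.6 g 0.0
[[270.96633558   0.         255.87236816]
 [  0.         270.96633558 192.2442383 ]
 [  0.           0.           1.        ]] [ 523.73709314 -158.32726209  373.67895497] [ 0.76423986 -0.63044947 -0.08611723  0.10514144]
```

View pics/w1.png

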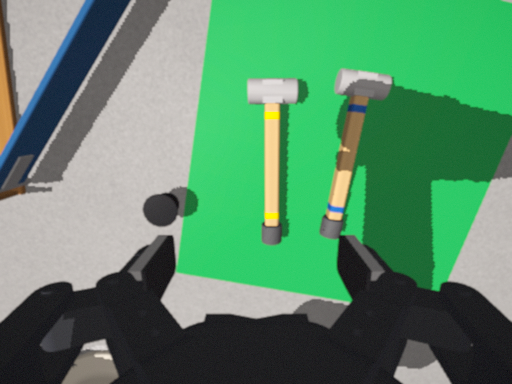

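The wrist view shows yellow with its head at (273,91) and pommel at (271,233), and blue with its head at (363,84) and pommel at (331,227).

Run:
```python
from h import *
np.set_printoptions(precision=1,suppress=True)
im=get_image("wrist")
for n,h,p in(("Y",(273,91),(271,233)),("B",(363,84),(331,227))):
  for z in(15,25):
    a,b=ray(im,[h,p],z)[:,:2]; d=a-b; print(n,(a+b)/2,np.linalg.norm(d),np.degrees(np.arctan2(d[1],d[0])))
to(460,-190,80,11.3)
```

```text
Y [ 463.6 -190.7] 191.6036321476772 11.193365545730824
Y [ 465.3 -189.7] 186.2632792565772 11.193365545730813
B [ 491.  -285.5] 192.1760168115571 3.4909233608194934
B [ 491.9 -281.9] 186.8197104854396 3.4909233608194934
turn [-0.  0. -0.] shift [  0.1  21.8 143. ] t 2.12 pos [ 455.8 -168.7  223. ] F [ 0.4  0.3 -0.7] w 85.5 g 0.0
```

{"fn": "carry_out", "kwargs": {
  "motion": [
    [0,0,0,3,22,50,0.3],
    [0,0,0,3,22,100,0.3],
    [0,0,0,3,22,143,0.3],
    [0,0,0,3,22,170,0.3],
    [0,0,0,3,22,170,0.3]
  ]
}}

```text
clock: 2.75
position: [462.1, -187.9, 52.0]
ee_rot: [0.995, 0.1, -0.002, -0.0]
contact_force: [0.4, -0.6, 0.5]
gripper_width: 55.6
grasp_force: 0.0
```

```bash
python3 -c "
from h import *
to(463,-190.5,17,11.2)"
```

```text
turn [-0.001  0.005  0.005] shift [ 0.5  2.8 35. ] t 2.75 pos [ 462.1 -187.9   52. ] F [ 0.38 -0.63  0.46] w 55.6 g 0.0
```

{"fn": "carry_out", "kwargs": {
  "motion": [
    [0,0,0,0,1,20,0.3],
    [0,0,0,0,1,35,0.3],
    [0,0,0,0,1,35,-1],
    [0,0,0,0,1,35,-1],
    [0,0,0,0,1,35,-1]
  ]
}}

```text
clock: 3.38
position: [464.6, -190.3, 19.7]
ee_rot: [0.995, 0.099, 0.001, 0.0]
contact_force: [-0.0, 0.1, -0.9]
gripper_width: 1.0
grasp_force: 0.0
```

{"fn": "carry_out", "kwargs": {
  "motion": [
    [0,0,0,0,0,0,-1],
    [0,0,0,0,0,0,-1],
    [0,0,0,0,0,-10,-1],
    [0,0,0,0,0,-25,-1],
    [0,0,0,0,0,-40,-1]
  ]
}}

```text
clock: 4.0
position: [463.9, -190.5, 59.5]
ee_rot: [0.995, 0.099, 0.0, 0.0]
contact_force: [-0.4, 0.2, -0.8]
gripper_width: 0.0
grasp_force: 0.0
```

{"fn": "carry_out", "kwargs": {
  "motion": [
    [0,0,0,0,0,0,-1],
    [0,0,0,0,0,0,-1]
  ]
}}

```text
clock: 4.25
position: [463.5, -190.3, 58.3]
ee_rot: [0.995, 0.099, -0.0, -0.0]
contact_force: [-0.2, -0.3, -0.9]
gripper_width: 0.2
grasp_force: 0.0
```

```bash
cat >> h.py <<'E'
def bal():
    "force, torque and cog offset along tool axes (torque about TCP assumed), zeroed by eye"
    s=read_state(); r=R.from_quat(s["ee_rot"]); F,T=s["contact_force"],s["wrist_torque"]
    print("t",round(s["clock"],2),"pos",np.round(s["position"],1),"F",np.round(F,2),"T",np.round(T,3),"Ttool",np.round(r.inv().apply(T),3),"w",round(s["gripper_width"],1),"g",round(s["grasp_force"],1))
E
python3 -c "
from h import *
bal()
im=get_image('wrist');cv2.imwrite('pics/w2.png',im['color'])
bal()"
```

```text
t 4.25 pos [ 463.5 -190.3   58.3] F [-0.22 -0.29 -0.92] T [ 0.046 -0.     0.01 ] Ttool [ 0.045  0.009 -0.01 ] w 0.2 g 0.0
t 4.3 pos [ 463.3 -190.3   58.1] F [0.34 0.32 0.72] T [-0.009  0.    -0.022] Ttool [-0.008 -0.002  0.022] w -0.2 g 0.0
```

View pics/w2.png

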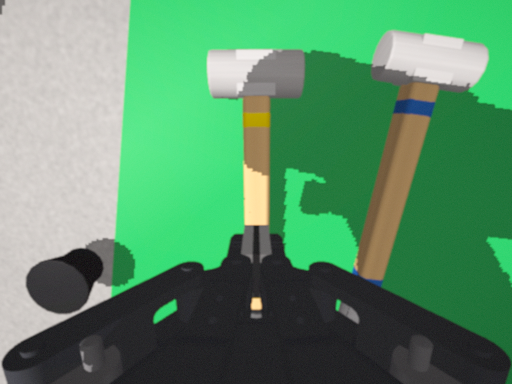

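The gripper shut to 0 mm, so the grasp missed even though the handle sits under the fingers. I'll look from the side.

Run:
```python
from h import *
a=get_image("scene"); t=get_image("top")
u,v=proj(a,[463,-190,20])[0].astype(int); u2,v2=proj(t,[463,-190,20])[0].astype(int)
f=lambda I,u,v:cv2.resize(I[v-45:v+45,u-45:u+45],(400,400),interpolation=cv2.INTER_CUBIC)
cv2.imwrite("pics/s1.png",np.hstack([f(a["color"],u,v),f(t["color"],u2,v2)]))
bal()
```

```text
t 4.4 pos [ 463.3 -190.3   57.9] F [-0.23 -0.16 -0.03] T [-0.029  0.054 -0.06 ] Ttool [-0.017 -0.059  0.06 ] w 0.0 g 0.0
```

View pics/s1.png

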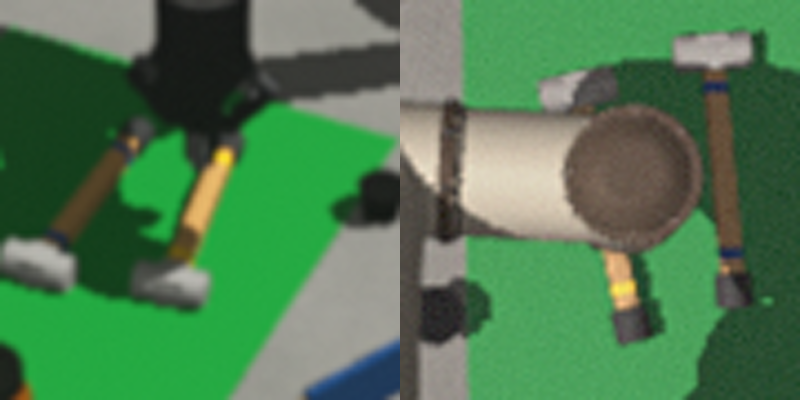

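{"fn": "carry_out", "kwargs": {
  "motion": [
    [0,0,0,0,0,0,0.3],
    [0,0,0,0,0,0,0.3],
    [0,0,0,0,0,20,0.3],
    [0,0,0,0,0,40,0.3],
    [0,0,0,0,0,42,0.3]
  ]
}}

```text
clock: 5.03
position: [462.7, -190.3, 15.3]
ee_rot: [0.995, 0.099, -0.002, -0.0]
contact_force: [0.5, 0.6, 1.6]
gripper_width: 55.6
grasp_force: 0.0
```

{"fn": "carry_out", "kwargs": {
  "motion": [
    [0,0,0,0,0,0,0.3],
    [0,0,0,0,0,0,0.3],
    [0,0,0,0,0,0,-0.2]
  ]
}}

```text
clock: 5.4
position: [464.2, -190.4, 17.1]
ee_rot: [0.995, 0.099, 0.001, 0.0]
contact_force: [-0.4, 0.3, 0.1]
gripper_width: 38.6
grasp_force: 0.0
```

{"fn": "carry_out", "kwargs": {
  "motion": [
    [0,0,0,0,0,0,-1],
    [0,0,0,0,0,0,-1],
    [0,0,0,0,0,0,-1]
  ]
}}

```text
clock: 5.78
position: [464.5, -190.5, 17.3]
ee_rot: [0.995, 0.099, 0.001, 0.0]
contact_force: [-0.8, 1.4, 6.1]
gripper_width: 0.2
grasp_force: 2.9
```

Run:
```python
from h import *
bal()
a=get_image("wrist"); cv2.imwrite("pics/w3.png",a["color"])
```

```text
t 5.78 pos [ 464.5 -190.5   17.3] F [-0.76  1.44  6.08] T [ 0.079  0.159 -0.033] Ttool [ 0.108 -0.14   0.033] w 0.2 g 2.9
```

View pics/w3.png

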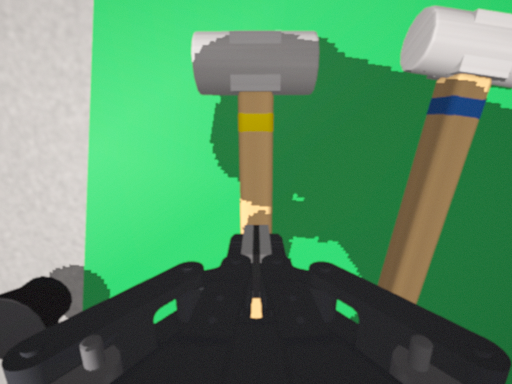

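Run:
```python
from h import *
np.set_printoptions(precision=1,suppress=True)
im=get_image("wrist"); s=read_state(); print(im["position"],s["position"])
r=R.from_quat(im["orientation"]); print(r.as_matrix()[:,2])
for d in(125,130,135):
    print("head",im["position"]+r.apply(np.linalg.inv(im["mtx"])@[256,63,1]*d))
t=R.from_quat(s["ee_rot"])
for k in(-19,-5,0,14): print(k,proj(im,s["position"]+t.apply([0,0,k])), proj(im,s["position"]+t.apply([11,0,k])))
for z in(5,15,25,30,40): print("z",z,ray(im,[[194,63],[318,63]],z)[:,:2].ptp(0) if 0 else np.linalg.norm(np.diff(ray(im,[[194,63],[318,63]],z),axis=0)), ray(im,[256,63],z)[0], "handle w",np.linalg.norm(np.diff(ray(im,[[238.5,110],[273,110]],z),axis=0)))
```

```text
[ 531.5 -177.2  168.5] [ 464.5 -190.5   17.2]
[-0.3 -0.1 -1. ]
head [ 555.3 -172.8   32.1]
head [ 556.2 -172.6   26.6]
head [ 557.2 -172.4   21.2]
-19 [[255.1 249.3]] [[255.  230.3]]
-5 [[255.1 238.1]] [[255.1 220.6]]
0 [[255.1 234.5]] [[255.1 217.5]]
14 [[255.2 225.6]] [[255.1 209.7]]
z 5 68.56499233436142 [ 560.  -171.9    5. ] handle w 19.92047239056448
z 15 64.37024083348577 [ 558.2 -172.2   15. ] handle w 18.701753790685125
z 25 60.17548933261015 [ 556.5 -172.6   25. ] handle w 17.48303519080574
z 30 58.07811358217233 [ 555.6 -172.7   30. ] handle w 16.87367589086608
z 40 53.8833620812967 [ 553.9 -173.1   40. ] handle w 15.654957290986726
```

Pad edges show at row 226, where the stated tip position would project to row 210. So the shut tips seem to ride on the handle's top, higher than the frame implies. I'll probe how low the open fingers can go.

{"fn": "carry_out", "kwargs": {
  "motion": [
    [0,0,0,0,0,-10,-1],
    [0,0,0,0,0,-15,-0.1],
    [0,0,0,0,0,-15,-0.1],
    [0,0,0,0,0,0,-0.1],
    [0,0,0,0,0,2,-0.1]
  ]
}}

```text
clock: 6.5
position: [462.8, -190.2, 13.6]
ee_rot: [0.995, 0.099, -0.001, -0.0]
contact_force: [-1.0, 0.2, 0.6]
gripper_width: 38.4
grasp_force: 0.0
```

{"fn": "carry_out", "kwargs": {
  "motion": [
    [0,0,0,0,0,2,-0.1],
    [0,0,0,0,0,4,-0.1],
    [0,0,0,0,0,4,-0.1]
  ]
}}

```text
clock: 6.88
position: [463.9, -190.3, 10.6]
ee_rot: [0.995, 0.099, 0.0, 0.0]
contact_force: [0.1, 0.8, -0.2]
gripper_width: 38.1
grasp_force: 0.0
```

Run:
```python
from h import *
bal()
a=get_image("wrist"); cv2.imwrite("pics/w4.png",a["color"])
```

```text
t 6.88 pos [ 463.9 -190.3   10.6] F [ 0.06  0.76 -0.21] T [-0.022  0.023 -0.008] Ttool [-0.017 -0.027  0.008] w 38.1 g 0.0
```

View pics/w4.png

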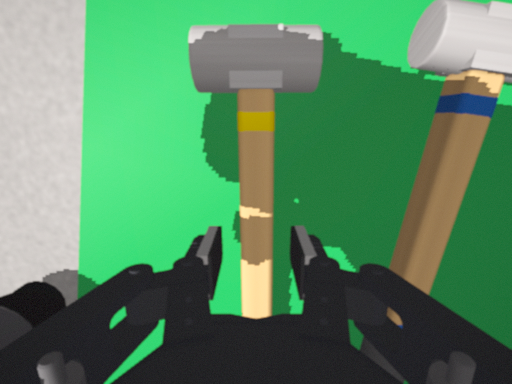

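Here the open pads straddle the handle, at (215,230) and (297,230), with their tips about level with its top. They are much higher than the frame implies and nothing is touching, so I'll go lower in careful steps.

{"fn": "carry_out", "kwargs": {
  "motion": [
    [0,0,0,0,0,3,-0.1],
    [0,0,0,0,0,6,-0.1],
    [0,0,0,0,0,6,-0.1]
  ]
}}

```text
clock: 7.3
position: [463.5, -190.3, 4.2]
ee_rot: [0.995, 0.099, -0.0, -0.0]
contact_force: [-0.4, 0.5, -0.6]
gripper_width: 38.8
grasp_force: 0.0
```

{"fn": "carry_out", "kwargs": {
  "motion": [
    [0,0,0,0,0,3,-0.1],
    [0,0,0,0,0,3,-0.1]
  ]
}}

```text
clock: 7.55
position: [463.6, -190.3, 1.2]
ee_rot: [0.995, 0.099, -0.0, -0.0]
contact_force: [-0.2, 0.3, 1.0]
gripper_width: 38.6
grasp_force: 0.0
```

{"fn": "carry_out", "kwargs": {
  "motion": [
    [0,0,0,0,0,3,-0.1],
    [0,0,0,0,0,5,-0.1],
    [0,0,0,0,0,5,-0.1]
  ]
}}

```text
clock: 7.92
position: [463.6, -190.3, -3.7]
ee_rot: [0.995, 0.099, -0.0, -0.0]
contact_force: [-0.6, -0.1, -1.0]
gripper_width: 38.4
grasp_force: 0.0
```

{"fn": "carry_out", "kwargs": {
  "motion": [
    [0,0,0,0,0,0,-1],
    [0,0,0,0,0,0,-1],
    [0,0,0,0,0,0,-1]
  ]
}}

```text
clock: 8.3
position: [463.9, -190.4, -3.2]
ee_rot: [0.995, 0.099, 0.0, 0.0]
contact_force: [-0.2, -0.2, 2.3]
gripper_width: 16.6
grasp_force: 59.1
```

Run:
```python
from h import *
bal()
```

```text
t 8.3 pos [ 463.9 -190.4   -3.2] F [-0.24 -0.18  2.26] T [ 0.095  0.191 -0.002] Ttool [ 0.131 -0.169  0.002] w 16.6 g 59.1
```

It now grips at 59 N. The true tips sit about 22 mm higher than stated, and I'll keep that offset. Next is the trial lift.

{"fn": "carry_out", "kwargs": {
  "motion": [
    [0,0,0,0,0,-10,-1],
    [0,0,0,0,0,-25,-1],
    [0,0,0,0,0,-45,-1],
    [0,0,0,0,0,-45,-1],
    [0,0,0,0,0,-45,-1]
  ]
}}

```text
clock: 8.93
position: [462.8, -190.2, 40.8]
ee_rot: [0.995, 0.099, -0.001, -0.0]
contact_force: [-0.2, -0.8, -5.0]
gripper_width: 17.1
grasp_force: 58.9
```

Run:
```python
from h import *
for i in range(4):
    a=get_image("wrist"); bal()
cv2.imwrite("pics/w5.png",a["color"])
```

```text
t 8.97 pos [ 462.7 -190.2   40.5] F [ 0.17  0.89 -4.34] T [-0.06   0.128 -0.018] Ttool [-0.033 -0.138  0.019] w 16.7 g 58.9
t 9.03 pos [ 462.8 -190.2   40.5] F [-0.37 -0.21 -5.05] T [-0.077  0.09  -0.031] Ttool [-0.058 -0.103  0.031] w 16.7 g 58.9
t 9.07 pos [ 462.9 -190.3   40.5] F [-0.24 -0.36 -4.84] T [ 0.008  0.136 -0.045] Ttool [ 0.035 -0.131  0.045] w 16.9 g 58.9
t 9.12 pos [ 463.1 -190.3   40.6] F [ 0.21  0.41 -4.92] T [-0.023  0.137  0.002] Ttool [ 0.004 -0.139 -0.002] w 16.8 g 58.9
```

View pics/w5.png

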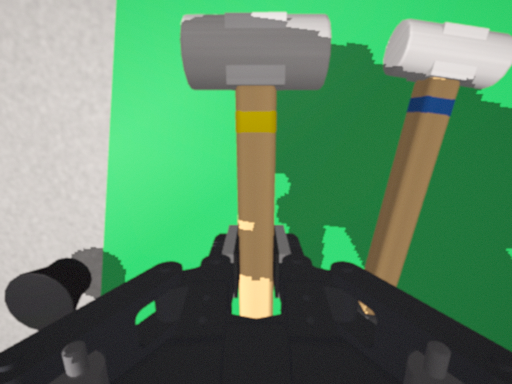

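Weight is about 4.8 N and the moment about 0.128 N·m, so the balance point is about 27 mm toward the head. The picture shows the hammer level in the grip, with its head at (256,52). I'll set it down, shift and regrip.

{"fn": "carry_out", "kwargs": {
  "motion": [
    [0,0,0,0,0,20,-1],
    [0,0,0,0,0,38,-1],
    [0,0,0,0,0,44,-1],
    [0,0,0,0,0,45,-1],
    [0,0,0,0,0,45,-0.1]
  ]
}}

```text
clock: 9.75
position: [465.3, -190.6, -2.7]
ee_rot: [0.995, 0.099, 0.002, 0.0]
contact_force: [-0.4, -0.1, 0.0]
gripper_width: 33.9
grasp_force: 0.0
```

{"fn": "carry_out", "kwargs": {
  "motion": [
    [0,0,0,0,0,0,-0.1],
    [0,0,0,13,0,0,-0.1],
    [0,0,0,27,0,0,-0.1],
    [0,0,0,27,0,0,-0.1],
    [0,0,0,27,0,0,-1]
  ]
}}

```text
clock: 10.38
position: [490.1, -184.9, -3.8]
ee_rot: [0.995, 0.099, -0.0, -0.0]
contact_force: [1.0, 0.4, 0.0]
gripper_width: 21.3
grasp_force: 0.0
```

{"fn": "carry_out", "kwargs": {
  "motion": [
    [0,0,0,0,0,0,-1],
    [0,0,0,0,0,0,-1],
    [0,0,0,0,0,0,-1]
  ]
}}

```text
clock: 10.75
position: [490.0, -184.9, -3.5]
ee_rot: [0.995, 0.099, -0.0, -0.0]
contact_force: [0.0, 1.3, -0.2]
gripper_width: 16.8
grasp_force: 59.3
```

{"fn": "carry_out", "kwargs": {
  "motion": [
    [0,0,0,0,0,-10,-1],
    [0,0,0,0,0,-30,-1],
    [0,0,0,0,0,-60,-1],
    [0,0,0,0,0,-60,-1],
    [0,0,0,0,0,-60,-1]
  ]
}}

```text
clock: 11.38
position: [489.0, -184.9, 55.5]
ee_rot: [0.995, 0.098, -0.001, -0.0]
contact_force: [-0.4, 0.9, -5.2]
gripper_width: 17.1
grasp_force: 59.0
```

Run:
```python
from h import *
for i in range(4):
    a=get_image("wrist"); bal()
to(519,378,180,5)
```

```text
t 11.43 pos [ 488.8 -184.9   55.2] F [-0.02  0.4  -4.74] T [ 0.003  0.032 -0.034] Ttool [ 0.009 -0.031  0.034] w 17.0 g 59.0
t 11.47 pos [ 488.9 -184.9   55. ] F [-0.68 -0.28 -5.18] T [-0.006  0.014 -0.013] Ttool [-0.003 -0.015  0.013] w 16.8 g 59.0
t 11.53 pos [ 489.1 -184.9   55.1] F [-0.07  0.76 -4.38] T [0.031 0.021 0.008] Ttool [ 0.035 -0.015 -0.008] w 16.8 g 59.0
t 11.57 pos [ 489.4 -185.    55.3] F [ 0.09 -0.4  -4.68] T [ 0.005 -0.023 -0.023] Ttool [0.001 0.024 0.023] w 16.6 g 59.0
turn [-0.001  0.003  0.111] shift [ 139.5 -546.2 -124.6] t 11.57 pos [ 489.4 -185.    55.3] F [ 0.09 -0.4  -4.68] w 16.6 g 59.0
```

{"fn": "carry_out", "kwargs": {
  "motion": [
    [0,0,0,0,0,-50,-1],
    [0,0,0.03,15,-40,-90,-1],
    [0,0,0.06,30,-95,-90,-1],
    [0,0,0.09,45,-150,-90,-1],
    [0,0,0.11,60,-205,-90,-1]
  ]
}}

```text
clock: 12.2
position: [508.2, 29.4, 145.9]
ee_rot: [0.999, 0.044, -0.001, 0.0]
contact_force: [0.7, -0.1, -4.3]
gripper_width: 16.7
grasp_force: 60.1
```

{"fn": "carry_out", "kwargs": {
  "motion": [
    [0,0,0,10,-55,0,-1],
    [0,0,0,20,-110,0,-1],
    [0,0,0,30,-165,0,-1],
    [0,0,0,40,-215,0,-1],
    [0,0,0,40,-240,0,-1]
  ]
}}

```text
clock: 12.82
position: [527.2, 272.8, 145.1]
ee_rot: [0.999, 0.045, -0.001, 0.0]
contact_force: [0.5, -1.4, -4.6]
gripper_width: 16.9
grasp_force: 60.2
```

Run:
```python
from h import *
bal(); to(519,378,130,5)
im=get_image("wrist"); cv2.imwrite("pics/w6.png",im["color"])
```

```text
t 12.82 pos [527.2 272.8 145.1] F [ 0.53 -1.45 -4.56] T [-0.092 -0.047 -0.017] Ttool [-0.095  0.039  0.017] w 16.9 g 60.2
turn [0.001 0.001 0.003] shift [   1.3 -105.5   15.1] t 12.82 pos [527.2 272.8 145.1] F [ 0.53 -1.45 -4.56] w 16.9 g 60.2
```

View pics/w6.png

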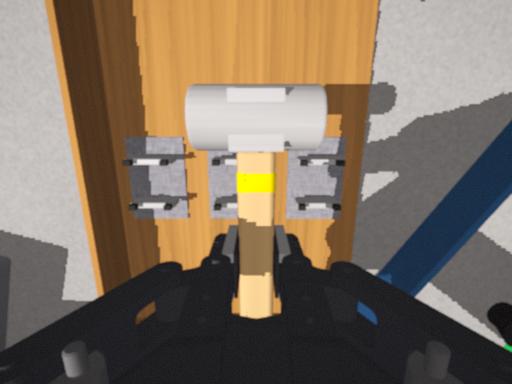

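The wrist view shows rest 2's bars at (152,161) and (153,206), and rest 0's at (322,161) and (319,206). I'll cast these rays onto z = 32.

Run:
```python
from h import *
np.set_printoptions(precision=1,suppress=True)
im=get_image("wrist"); h=cv2.cvtColor(im["color"],cv2.COLOR_BGR2HSV)
m=((h[...,1]<40)&(h[...,2]>150)).astype(np.uint8); m[:150]=0; m[215:]=0; m[:,:110]=0; m[:,350:]=0; m[:,205:300]=0
n,_,st,c=cv2.connectedComponentsWithStats(m)
B=[(c[i],st[i]) for i in range(1,n) if st[i,4]>30]
for a,b in B: print(a,b,ray(im,a,31)[0])
l=[ray(im,a,31)[0] for a,b in B if a[0]<250]; r=[ray(im,a,31)[0] for a,b in B if a[0]>250]
l,r=np.mean(l,0),np.mean(r,0); d=l-r; print("rest2",l,"rest0",r,"rest1",(l+r)/2,np.linalg.norm(d),"yaw",np.degrees(np.arctan2(d[1],d[0]))-90)
to(l[0],l[1],100,np.degrees(np.arctan2(d[1],d[0]))-90)
```

```text
[167.1 151.4] [148 150  37   4 138] [555.4 363.7  31. ]
[316.4 151.8] [300 150  37   6 159] [568.1 218.7  31. ]
[167.5 176.9] [ 136  159   52   37 1245] [530.  363.3  31. ]
[316.1 179.3] [ 300  159   37   38 1082] [540.8 214.8  31. ]
[168.4 208.2] [140 199  50  16 423] [496.9 362.2  31. ]
[317.5 209.4] [300 203  33  12 289] [509.4 208.6  31. ]
rest2 [527.4 363.1  31. ] rest0 [539.4 214.   31. ] rest1 [533.4 288.5  31. ] 149.51234177941578 yaw 4.609973172767937
turn [0. 0. 0.] shift [  8.9 -90.1  45.1] t 12.93 pos [526.8 272.5 145.1] F [-0.1 -0.6 -4.9] w 16.6 g 60.2
```

Mask too loose: it caught the grey plates. I'll use a brighter threshold.

Run:
```python
from h import *
np.set_printoptions(precision=1,suppress=True)
im=get_image("wrist"); h=cv2.cvtColor(im["color"],cv2.COLOR_BGR2HSV)
m=((h[...,1]<40)&(h[...,2]>205)).astype(np.uint8); m[:150]=0; m[215:]=0; m[:,:110]=0; m[:,350:]=0; m[:,190:292]=0
n,_,st,c=cv2.connectedComponentsWithStats(m)
B=[(c[i],st[i]) for i in range(1,n) if st[i,4]>25]
for a,b in B: print(a,b,ray(im,a,32)[0])
# dark horn ends
m=(h[...,2]<50).astype(np.uint8); m[:150]=0; m[215:]=0; m[:,:110]=0; m[:,350:]=0; m[:,190:285]=0
n,_,st,c=cv2.connectedComponentsWithStats(m)
for i in range(1,n):
    if st[i,4]>8: print("horn",c[i],st[i])
```

```text
[146.8 161. ] [134 159  25   5 109] [543.9 380.8  32. ]
[317.9 161.4] [311 160  15   4  47] [558.5 213.7  32. ]
[153.1 204.7] [143 203  21   5  88] [499.2 375.2  32. ]
[317.6 205.5] [308 204  19   4  71] [513.3 207.1  32. ]
horn [129.7 160.9] [128 159   4   5  14]
horn [339.5 162. ] [336 160   8   5  38]
horn [133.9 204.7] [130 203   7   5  19]
horn [168.5 204.4] [166 203   5   5  15]
horn [301.2 204.4] [299 204   5   2   9]
horn [336.1 206.3] [333 204   7   6  37]
```

Run:
```python
from h import *
np.set_printoptions(precision=1,suppress=True)
im=get_image("wrist")
P=lambda u,v,z: ray(im,(u,v),z)[0]
# (left inner edge, right inner edge) : far horn seen at its foot z=32, near horn at its top z=40
for nm,v,l,r,zl,zr in(("2up",161,133.5,159.5,32,40),("2lo",205,142.5,165,32,40),("0up",161,308,327,40,32),("0lo",205,306,328,40,32)):
    a,b=P(l,v,zl),P(r,v,zr); print(nm,(a+b)/2,np.linalg.norm((a-b)[:2]))
g=cv2.cvtColor(im["color"],cv2.COLOR_BGR2GRAY)
for v in(161,205): print(v,g[v,122:180].tolist(),g[v,296:346].tolist())
```

```text
2up [544.5 378.   36. ] 28.316995322816197
2lo [500.2 371.6  36. ] 25.975042676212972
0up [559.1 213.2  36. ] 20.26733670871887
0lo [514.7 206.9  36. ] 24.3268077741559
161 [58, 61, 60, 63, 53, 40, 26, 31, 65, 109, 125, 129, 156, 211, 233, 235, 236, 235, 234, 234, 234, 235, 234, 235, 235, 235, 235, 235, 234, 234, 234, 235, 235, 230, 203, 142, 76, 55, 60, 61, 64, 54, 37, 34, 67, 96, 98, 94, 105, 125, 145, 164, 170, 175, 178, 181, 180, 178] [185, 169, 116, 66, 59, 57, 59, 63, 57, 72, 105, 121, 131, 146, 168, 203, 219, 222, 221, 221, 222, 222, 222, 222, 223, 222, 222, 221, 217, 190, 158, 148, 136, 123, 121, 122, 118, 89, 53, 28, 29, 30, 27, 30, 30, 31, 48, 74, 90, 91]
205 [85, 81, 80, 72, 63, 53, 50, 55, 55, 50, 44, 33, 22, 43, 87, 113, 121, 120, 151, 206, 227, 229, 229, 229, 229, 229, 229, 230, 229, 229, 229, 230, 229, 229, 228, 228, 229, 227, 213, 170, 97, 51, 50, 54, 54, 45, 35, 41, 74, 99, 114, 136, 157, 167, 168, 173, 174, 173] [121, 66, 48, 51, 56, 51, 58, 103, 152, 173, 184, 206, 219, 220, 220, 220, 220, 220, 221, 220, 221, 220, 221, 220, 221, 221, 221, 221, 217, 184, 138, 122, 119, 105, 72, 35, 27, 33, 28, 28, 33, 30, 45, 68, 82, 84, 86, 87, 88, 89]
```

Run:
```python
from h import *
np.set_printoptions(precision=1,suppress=True)
im=get_image("wrist"); C={}
P=lambda u,v,z: ray(im,(u,v),z)[0]
for nm,v,l,r,zl,zr in(("2up",161,130.5,157.5,32,40),("2lo",205,135.5,161.5,32,40),("0up",161,305.5,333,40,32),("0lo",205,302.5,330,40,32)):
    a,b=P(l,v,zl),P(r,v,zr); c=np.r_[P((l+r)/2,v,32)[0],(a[1]+b[1])/2]; C[nm]=c; print(nm,c,np.linalg.norm((a-b)[:2]))
r2=(C["2up"]+C["2lo"])/2; r0=(C["0up"]+C["0lo"])/2; d=r2-r0
print(r2,r0,(r2+r0)/2,np.linalg.norm(d),np.degrees(np.arctan2(d[1],d[0]))-90)
to(r2[0],r2[1],60,5)
```

```text
2up [543.7 379.4] 29.369049479236885
2lo [498.4 375.9] 29.664483255750163
0up [558.6 210.3] 28.551877574224537
0lo [513.2 206.6] 29.865165041063932
[521.  377.7] [535.9 208.4] [528.5 293.1] 169.87761908584716 5.019879961116544
turn [0. 0. 0.] shift [   4.  -108.6   85.5] t 13.07 pos [526.7 269.3 145.7] F [-0.2 -0.6 -4. ] w 16.8 g 60.2
```

{"fn": "carry_out", "kwargs": {
  "motion": [
    [0,0,0,2,-50,0,-1],
    [0,0,0,4,-90,25,-1],
    [0,0,0,4,-109,50,-1],
    [0,0,0,4,-109,60,-1],
    [0,0,0,4,-109,60,-1]
  ]
}}

```text
clock: 13.7
position: [521.6, 377.3, 85.7]
ee_rot: [0.999, 0.043, -0.001, 0.001]
contact_force: [0.4, -0.4, -4.7]
gripper_width: 16.7
grasp_force: 60.3
```

{"fn": "carry_out", "kwargs": {
  "motion": [
    [0,0,0,0,0,0,-1],
    [0,0,0,0,0,0,-1],
    [0,0,0,0,0,0,-1],
    [0,0,0,0,0,0,-1]
  ]
}}

```text
clock: 14.2
position: [521.9, 379.3, 86.9]
ee_rot: [0.999, 0.044, 0.0, -0.0]
contact_force: [-1.2, 1.0, -4.1]
gripper_width: 16.6
grasp_force: 60.3
```

Run:
```python
from h import *
bal(); to(521,377.7,24,5)
```

```text
t 14.2 pos [521.9 379.3  86.9] F [-1.18  1.04 -4.1 ] T [-0.019 -0.019  0.02 ] Ttool [-0.021  0.017 -0.02 ] w 16.6 g 60.3
turn [-0.    -0.     0.001] shift [-1.   1.5 62.9] t 14.2 pos [521.9 379.3  86.9] F [-1.18  1.04 -4.1 ] w 16.6 g 60.3
```

{"fn": "carry_out", "kwargs": {
  "motion": [
    [0,0,0,-1,1,25,-1],
    [0,0,0,-1,1,45,-1],
    [0,0,0,-1,1,57,-1],
    [0,0,0,-1,1,60,-1],
    [0,0,0,-1,1,61,-1]
  ]
}}

```text
clock: 14.82
position: [521.3, 378.7, 26.0]
ee_rot: [0.999, 0.044, 0.001, -0.0]
contact_force: [0.0, 0.3, -4.1]
gripper_width: 16.9
grasp_force: 60.3
```

{"fn": "carry_out", "kwargs": {
  "motion": [
    [0,0,0,0,0,1,-1],
    [0,0,0,0,0,2,-1],
    [0,0,0,0,0,2,-1]
  ]
}}

```text
clock: 15.2
position: [520.9, 378.2, 23.7]
ee_rot: [0.999, 0.044, 0.0, -0.0]
contact_force: [-0.7, -0.0, -4.3]
gripper_width: 16.6
grasp_force: 60.3
```

Run:
```python
from h import *
bal()
```

```text
t 15.2 pos [520.9 378.2  23.7] F [-0.66 -0.04 -4.31] T [ 0.019 -0.035  0.013] Ttool [ 0.016  0.037 -0.013] w 16.6 g 60.3
```

Not touching down yet, so I'll go 2 mm lower in fine steps.

{"fn": "carry_out", "kwargs": {
  "motion": [
    [0,0,0,0,0,1,-1],
    [0,0,0,0,0,1,-1],
    [0,0,0,0,0,2,-1],
    [0,0,0,0,0,2,-1]
  ]
}}

```text
clock: 15.7
position: [521.0, 378.3, 23.5]
ee_rot: [0.999, 0.044, 0.0, -0.0]
contact_force: [-4.8, -2.4, 7.6]
gripper_width: 16.7
grasp_force: 62.1
```

{"fn": "carry_out", "kwargs": {
  "motion": [
    [0,0,0,0,0,-1,-1],
    [0,0,0,0,0,-1,-0.3],
    [0,0,0,0,0,-1,-0.3],
    [0,0,0,0,0,-1,-0.2],
    [0,0,0,0,0,-1,-0.2]
  ]
}}

```text
clock: 16.32
position: [521.0, 378.3, 22.3]
ee_rot: [0.999, 0.044, 0.0, -0.0]
contact_force: [-0.3, -0.1, -0.4]
gripper_width: 33.8
grasp_force: 0.0
```

{"fn": "carry_out", "kwargs": {
  "motion": [
    [0,0,0,0,0,-20,-0.2],
    [0,0,0,0,0,-50,-0.2],
    [0,0,0,0,0,-100,-0.2],
    [0,0,0,0,0,-150,-0.2],
    [0,0,0,0,0,-170,0]
  ]
}}

```text
clock: 16.95
position: [522.1, 379.2, 196.7]
ee_rot: [0.999, 0.044, 0.003, -0.002]
contact_force: [0.7, 0.8, 0.5]
gripper_width: 42.8
grasp_force: 0.0
```

Run:
```python
from h import *
bal(); to(492,-282,180,3.4)
im=get_image("wrist"); t=get_image("top")["color"][120:260,70:230]
w=cv2.resize(im["color"],(400,300)); cv2.imwrite("pics/w7.png",np.hstack([w,cv2.resize(t,(343,300),interpolation=cv2.INTER_CUBIC)]))
```

```text
t 16.95 pos [522.1 379.2 196.7] F [0.73 0.78 0.48] T [-0.027  0.015 -0.014] Ttool [-0.025 -0.017  0.014] w 42.8 g 0.0
turn [-0.004 -0.005  0.029] shift [-88.6 656.   13.5] t 16.95 pos [522.1 379.2 196.7] F [0.73 0.78 0.48] w 42.8 g 0.0
```

View pics/w7.png

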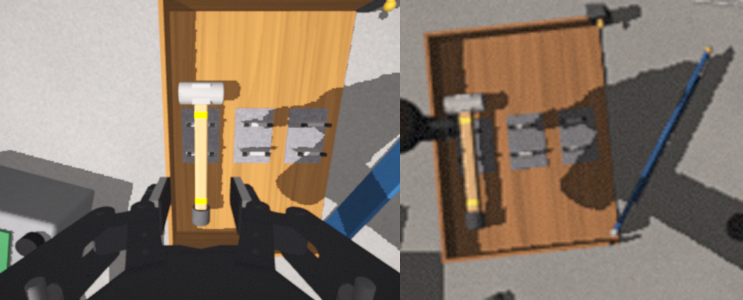

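Yellow lies along rest 2: in the left panel the head is at (200,93) and the pommel at (200,217). Now for blue.

{"fn": "carry_out", "kwargs": {
  "motion": [
    [0,0,0,-8,60,0,0],
    [0,0,0,-16,120,0,0],
    [0,0,0,-24,180,0,0],
    [0,0,0,-32,240,0,0],
    [0,0,0,-40,300,0,0]
  ]
}}

```text
clock: 17.68
position: [506.3, 73.8, 191.0]
ee_rot: [0.999, 0.044, -0.001, 0.0]
contact_force: [0.6, -0.6, 0.7]
gripper_width: 42.5
grasp_force: 0.0
```

{"fn": "carry_out", "kwargs": {
  "motion": [
    [0,0,0,-8,60,0,0],
    [0,0,0,-16,120,0,0],
    [0,0,0.03,-24,180,0,0],
    [0,0,0.03,-32,240,0,0],
    [0,0,0.03,-40,290,0,0]
  ]
}}

```text
clock: 18.3
position: [492.0, -218.5, 190.8]
ee_rot: [1.0, 0.029, -0.001, -0.0]
contact_force: [0.6, -0.0, -0.6]
gripper_width: 43.0
grasp_force: 0.0
```

{"fn": "carry_out", "kwargs": {
  "motion": [
    [0,0,0,-5,30,0,0],
    [0,0,0,-8,60,0,0],
    [0,0,0,-8,60,0,0],
    [0,0,0,-8,60,0,0]
  ]
}}

```text
clock: 18.8
position: [488.1, -276.4, 191.3]
ee_rot: [1.0, 0.029, -0.001, -0.001]
contact_force: [-0.2, -0.4, 0.0]
gripper_width: 42.5
grasp_force: 0.0
```

Run:
```python
from h import *
np.set_printoptions(precision=1,suppress=True)
im=get_image("wrist"); h=cv2.cvtColor(im["color"],cv2.COLOR_BGR2HSV); bal()
# non-green, non-black blobs inside mat: wood, blue bands, head
m={"wood":(h[...,0]>8)&(h[...,0]<24)&(h[...,1]>60)&(h[...,2]>60),"blue":(h[...,0]>105)&(h[...,0]<130)&(h[...,1]>120)&(h[...,2]>40),"grey":(h[...,1]<45)&(h[...,2]>90)}
for k,v in m.items():
    n,_,st,c=cv2.connectedComponentsWithStats(v.astype(np.uint8))
    for i in range(1,n):
        if st[i,4]>60: print(k,c[i],st[i],ray(im,c[i],25)[0])
cv2.imwrite("pics/w8.png",im["color"])
```

```text
t 18.85 pos [ 488.3 -276.1  191.6] F [0.1 0.3 0.4] T [ 0.1 -0.   0. ] Ttool [ 0.1  0.  -0. ] w 42.7 g 0.0
wood [263.4 107. ] [256 103  16   9 143] [ 567.4 -280.8   25. ]
wood [263.4 169.7] [ 256  121   16  101 1476] [ 496.5 -285.2   25. ]
wood [263.3 233.4] [255 230  17   8 119] [ 414.5 -290.4   25. ]
grey [ 46.8 162.4] [    0     0   113   350 29972] [490.8 -29.7  25. ]
grey [472.5 176.5] [  407     0   105   327 22875] [ 502.4 -535.5   25. ]
grey [263.5  89.1] [ 236   76   56   28 1500] [ 586.2 -279.6   25. ]
grey [201.5 245. ] [192 227  21  38 325] [ 394.  -212.1   25. ]
grey [310.2 244.8] [299 227  22  38 331] [ 402.1 -351.7   25. ]
grey [261.8 246.2] [254 236  17  21 302] [ 396.5 -289.6   25. ]
grey [111.9 318.3] [104 308  17  22 182] [274.1 -87.3  25. ]
grey [401.8 320.2] [397 313  10  15  74] [ 293.9 -492.5   25. ]
grey [138.4 350.2] [ 102  319   60   65 1062] [ 220.6 -121.    25. ]
grey [375.2 352.8] [ 351  320   61   64 1090] [ 235.3 -465.4   25. ]
```

```bash
python3 -c "
from h import *
to(491.5,-285.5,-3.3,3.6)"
```

```text
turn [-0.001  0.001 -0.004] shift [  2.9   9.7 194.9] t 18.85 pos [ 488.3 -276.1  191.6] F [0.06 0.29 0.43] w 42.7 g 0.0
```

{"fn": "carry_out", "kwargs": {
  "motion": [
    [0,0,0,3,10,50,-0.1],
    [0,0,0,3,10,100,-0.1],
    [0,0,0,3,10,140,-0.1],
    [0,0,0,3,10,150,-0.1],
    [0,0,0,3,10,150,-0.1]
  ]
}}

```text
clock: 19.48
position: [492.8, -286.3, 42.8]
ee_rot: [1.0, 0.03, -0.0, 0.0]
contact_force: [0.5, 0.0, 0.1]
gripper_width: 38.3
grasp_force: 0.0
```

```bash
python3 -c "
from h import *
get_image('wrist');get_image('wrist');get_image('wrist')
to(491.5,-285.5,-3.3,3.6)"
```

```text
turn [ 0.001 -0.004 -0.004] shift [-2.3 -1.7 47.8] t 19.62 pos [ 493.7 -287.    44.5] F [-0.52  0.06  0.66] w 38.7 g 0.0
```

{"fn": "carry_out", "kwargs": {
  "motion": [
    [0,0,0,0,-1,25,-0.1],
    [0,0,0,0,-1,40,-0.1],
    [0,0,0,0,-1,45,-0.1],
    [0,0,0,0,-1,45,-0.1],
    [0,0,0,0,-1,45,-0.1]
  ]
}}

```text
clock: 20.25
position: [492.8, -285.9, -1.8]
ee_rot: [1.0, 0.029, 0.001, 0.0]
contact_force: [-0.0, 0.8, 0.8]
gripper_width: 38.4
grasp_force: 0.0
```

{"fn": "carry_out", "kwargs": {
  "motion": [
    [0,0,0,0,0,1,-0.1],
    [0,0,0,0,0,1,-1],
    [0,0,0,0,0,1,-1],
    [0,0,0,0,0,1,-1],
    [0,0,0,0,0,1,-1]
  ]
}}

```text
clock: 20.88
position: [492.4, -285.8, -3.1]
ee_rot: [1.0, 0.029, 0.0, 0.0]
contact_force: [-0.9, 0.1, 5.0]
gripper_width: 16.8
grasp_force: 60.3
```

{"fn": "carry_out", "kwargs": {
  "motion": [
    [0,0,0,0,0,-10,-1],
    [0,0,0,0,0,-25,-1],
    [0,0,0,0,0,-45,-1],
    [0,0,0,0,0,-45,-1],
    [0,0,0,0,0,-45,-1]
  ]
}}

```text
clock: 21.5
position: [491.6, -285.5, 41.1]
ee_rot: [1.0, 0.029, -0.0, -0.0]
contact_force: [-0.1, -0.7, -4.0]
gripper_width: 16.6
grasp_force: 59.5
```

Run:
```python
from h import *
for i in range(5):
    a=get_image("wrist"); bal()
```

```text
t 21.55 pos [ 491.5 -285.4   40.8] F [ 1.3  -0.37 -2.81] T [ 0.007 -0.101  0.018] Ttool [ 0.001  0.101 -0.018] w 16.8 g 59.5
t 21.6 pos [ 491.5 -285.5   40.6] F [ 0.16 -0.09 -3.52] T [ 0.022 -0.104 -0.012] Ttool [0.016 0.105 0.012] w 16.6 g 59.5
t 21.65 pos [ 491.5 -285.5   40.6] F [ 0.76 -0.01 -3.58] T [-0.011 -0.123  0.071] Ttool [-0.018  0.122 -0.071] w 16.9 g 59.5
t 21.7 pos [ 491.6 -285.6   40.7] F [-0.69 -0.16 -3.59] T [-0.007 -0.131 -0.046] Ttool [-0.014  0.13   0.046] w 16.8 g 59.5
t 21.75 pos [ 491.8 -285.6   40.8] F [ 0.25  0.16 -2.62] T [-0.036 -0.075 -0.015] Ttool [-0.04   0.073  0.015] w 16.3 g 59.5
```

Blue weighs about 3.45 N with a moment of −0.106 N·m, so its balance point is about 31 mm toward the pommel.

{"fn": "carry_out", "kwargs": {
  "motion": [
    [0,0,0,0,0,20,-1],
    [0,0,0,0,0,38,-1],
    [0,0,0,0,0,44,-1],
    [0,0,0,0,0,45,-1],
    [0,0,0,0,0,45,-0.1]
  ]
}}

```text
clock: 22.38
position: [493.2, -286.1, -2.7]
ee_rot: [1.0, 0.029, 0.001, 0.001]
contact_force: [-0.2, -0.1, -0.3]
gripper_width: 33.5
grasp_force: 0.0
```

{"fn": "carry_out", "kwargs": {
  "motion": [
    [0,0,0,0,0,0,-0.1],
    [0,0,0,-15,0,0,-0.1],
    [0,0,0,-31,0,0,-0.1],
    [0,0,0,-31,0,0,-0.1],
    [0,0,0,-31,0,0,-1]
  ]
}}

```text
clock: 23.0
position: [461.4, -287.8, -3.2]
ee_rot: [1.0, 0.029, 0.0, 0.0]
contact_force: [0.6, 0.3, -0.7]
gripper_width: 21.4
grasp_force: 0.0
```

{"fn": "carry_out", "kwargs": {
  "motion": [
    [0,0,0,0,0,0,-1],
    [0,0,0,0,0,0,-1],
    [0,0,0,0,0,0,-1]
  ]
}}

```text
clock: 23.38
position: [461.7, -287.8, -3.0]
ee_rot: [1.0, 0.029, 0.0, 0.0]
contact_force: [-1.4, -0.8, 5.5]
gripper_width: 16.7
grasp_force: 60.0
```

{"fn": "carry_out", "kwargs": {
  "motion": [
    [0,0,0,0,0,-10,-1],
    [0,0,0,0,0,-30,-1],
    [0,0,0,0,0,-60,-1],
    [0,0,0,0,0,-60,-1],
    [0,0,0,0,0,-60,-1]
  ]
}}

```text
clock: 24.0
position: [460.3, -286.9, 55.4]
ee_rot: [1.0, 0.029, -0.001, -0.001]
contact_force: [0.0, 0.4, -4.1]
gripper_width: 16.7
grasp_force: 59.1
```

Run:
```python
from h import *
for i in range(5):
    a=get_image("wrist"); bal()
to(528.5,293.1,145,5)
```

```text
t 24.05 pos [ 460.1 -287.    55. ] F [-0.24 -0.05 -3.85] T [-0.007 -0.001  0.02 ] Ttool [-0.007  0.001 -0.02 ] w 16.6 g 59.1
t 24.1 pos [ 460.1 -287.    55. ] F [ 0.05  1.33 -3.96] T [-0.008  0.012  0.009] Ttool [-0.008 -0.013 -0.009] w 17.1 g 59.1
t 24.15 pos [ 460.3 -287.2   55.1] F [ 0.37  0.23 -3.42] T [-0.054 -0.024  0.005] Ttool [-0.055  0.021 -0.004] w 16.7 g 59.1
t 24.2 pos [ 460.4 -287.2   55.3] F [ 0.06  0.93 -4.56] T [-0.029 -0.04  -0.031] Ttool [-0.032  0.038  0.031] w 16.6 g 59.1
t 24.25 pos [ 460.6 -287.3   55.4] F [ 0.31  0.67 -3.69] T [-0.031 -0.019 -0.04 ] Ttool [-0.032  0.017  0.04 ] w 16.8 g 59.1
turn [-0.001  0.002 -0.029] shift [ 101.2 -575.6  -89.3] t 24.25 pos [ 460.6 -287.3   55.4] F [ 0.31  0.67 -3.69] w 16.8 g 59.1
```

Blue is balanced within about 4 mm, so I'll carry it to rest 1.

{"fn": "carry_out", "kwargs": {
  "motion": [
    [0,0,0,0,0,-50,-1],
    [0,0,-0.01,20,-40,-90,-1],
    [0,0,-0.02,30,-95,-90,-1],
    [0,0,-0.03,40,-150,-90,-1],
    [0,0,-0.03,50,-205,-90,-1]
  ]
}}

```text
clock: 24.88
position: [498.9, -78.3, 146.2]
ee_rot: [0.999, 0.044, -0.0, -0.0]
contact_force: [0.2, 0.1, -3.7]
gripper_width: 16.6
grasp_force: 59.7
```

{"fn": "carry_out", "kwargs": {
  "motion": [
    [0,0,0,10,-55,0,-1],
    [0,0,0,20,-110,0,-1],
    [0,0,0,30,-165,0,-1],
    [0,0,0,40,-220,0,-1],
    [0,0,0,50,-275,0,-1]
  ]
}}

```text
clock: 25.5
position: [524.4, 200.1, 146.0]
ee_rot: [0.999, 0.044, -0.0, 0.0]
contact_force: [-0.4, -0.8, -3.7]
gripper_width: 16.9
grasp_force: 59.7
```

{"fn": "carry_out", "kwargs": {
  "motion": [
    [0,0,0,0,-50,0,-1],
    [0,0,0,0,-80,0,-1],
    [0,0,0,0,-95,20,-1],
    [0,0,0,0,-95,40,-1],
    [0,0,0,0,-95,50,-1]
  ]
}}

```text
clock: 26.12
position: [515.5, 292.5, 94.5]
ee_rot: [0.999, 0.044, -0.001, 0.001]
contact_force: [-0.9, -0.1, -4.3]
gripper_width: 16.5
grasp_force: 59.7
```

{"fn": "carry_out", "kwargs": {
  "motion": [
    [0,0,0,0,0,0,-1],
    [0,0,0,0,0,0,-1],
    [0,0,0,0,0,0,-1],
    [0,0,0,0,0,0,-1]
  ]
}}

```text
clock: 26.62
position: [516.7, 293.1, 97.2]
ee_rot: [0.999, 0.044, 0.0, -0.0]
contact_force: [0.2, 0.5, -3.7]
gripper_width: 16.4
grasp_force: 59.7
```

Run:
```python
from h import *
bal(); to(528.5,293.1,23.5,5)
```

```text
t 26.62 pos [516.7 293.1  97.2] F [ 0.17  0.53 -3.68] T [-0.046  0.048  0.021] Ttool [-0.042 -0.052 -0.021] w 16.4 g 59.7
turn [-0.001 -0.001  0.001] shift [11.7  1.1 73.7] t 26.62 pos [516.7 293.1  97.2] F [ 0.17  0.53 -3.68] w 16.4 g 59.7
```

{"fn": "carry_out", "kwargs": {
  "motion": [
    [0,0,0,12,1,10,-1],
    [0,0,0,12,1,30,-1],
    [0,0,0,12,1,50,-1],
    [0,0,0,12,1,65,-1],
    [0,0,0,12,1,70,-1]
  ]
}}

```text
clock: 27.25
position: [528.3, 292.6, 25.0]
ee_rot: [0.999, 0.044, -0.001, 0.001]
contact_force: [0.7, -0.5, -3.4]
gripper_width: 17.0
grasp_force: 59.8
```

{"fn": "carry_out", "kwargs": {
  "motion": [
    [0,0,0,0,0,1,-1],
    [0,0,0,0,0,2,-1],
    [0,0,0,0,0,2,-1]
  ]
}}

```text
clock: 27.62
position: [528.7, 293.3, 25.1]
ee_rot: [0.999, 0.044, 0.0, -0.0]
contact_force: [-1.0, -1.0, -2.6]
gripper_width: 16.8
grasp_force: 59.8
```

Run:
```python
from h import *
bal(); to(528.5,293.1,23.5,5)
```

```text
t 27.62 pos [528.7 293.3  25.1] F [-0.98 -0.97 -2.64] T [-0.004  0.036 -0.002] Ttool [-0.001 -0.037  0.002] w 16.8 g 59.8
turn [-0.001 -0.001  0.001] shift [-0.3  0.2  1.6] t 27.62 pos [528.7 293.3  25.1] F [-0.98 -0.97 -2.64] w 16.8 g 59.8
```

{"fn": "carry_out", "kwargs": {
  "motion": [
    [0,0,0,0,0,1,-1],
    [0,0,0,0,0,2,-1],
    [0,0,0,0,0,2,-1]
  ]
}}

```text
clock: 28.0
position: [528.8, 293.3, 24.0]
ee_rot: [0.999, 0.044, 0.001, -0.0]
contact_force: [-3.0, -0.6, 5.5]
gripper_width: 16.8
grasp_force: 61.0
```

Touched down on the bars. Releasing.

{"fn": "carry_out", "kwargs": {
  "motion": [
    [0,0,0,0,0,-1,-1],
    [0,0,0,0,0,-1,-0.3],
    [0,0,0,0,0,-1,-0.3],
    [0,0,0,0,0,-1,-0.2],
    [0,0,0,0,0,-1,-0.2]
  ]
}}

```text
clock: 28.62
position: [528.6, 293.1, 23.4]
ee_rot: [0.999, 0.044, 0.0, 0.0]
contact_force: [0.2, 0.0, -0.0]
gripper_width: 34.5
grasp_force: 0.0
```

{"fn": "carry_out", "kwargs": {
  "motion": [
    [0,0,0,0,0,-20,-0.2],
    [0,0,0,0,0,-50,-0.2],
    [0,0,0,0,0,-100,-0.2],
    [0,0,0,0,0,-150,-0.2],
    [0,0,0,0,0,-190,-0.2]
  ]
}}

```text
clock: 29.25
position: [528.7, 293.2, 215.9]
ee_rot: [0.999, 0.044, 0.001, -0.001]
contact_force: [0.2, 0.1, 0.0]
gripper_width: 34.2
grasp_force: 0.0
```

{"fn": "carry_out", "kwargs": {
  "motion": [
    [0,0,0,0,50,0,-1],
    [0,0,0,0,100,0,-1],
    [0,0,0,0,100,0,-1]
  ]
}}

```text
clock: 29.62
position: [537.1, 190.7, 213.9]
ee_rot: [0.999, 0.042, -0.0, -0.0]
contact_force: [0.6, 0.1, 0.1]
gripper_width: 0.1
grasp_force: 0.0
```

Run:
```python
from h import *
np.set_printoptions(precision=1,suppress=True)
bal()
im=get_image("wrist"); t=get_image("top"); cv2.imwrite("pics/top1.png",t["color"]); s=get_image("scene")["color"]
cv2.imwrite("pics/w9.png",np.hstack([cv2.resize(im["color"],(400,300)),cv2.resize(s[170:320,290:460],(340,300),interpolation=cv2.INTER_CUBIC)]))
h=cv2.cvtColor(t["color"],cv2.COLOR_BGR2HSV); m=((h[...,0]>100)&(h[...,0]<125)&(h[...,1]>120)&(h[...,2]>50)).astype(np.uint8)
m[:120]=0;m[250:]=0;m[:,:165]=0;m[:,235:]=0
v,u=np.nonzero(m); q=ray(t,np.c_[u,v],65); print(len(u),u.min(),u.max(),v.min(),v.max(),q[np.argmax(q[:,0])],q[np.argmin(q[:,0])])
vx,vy,x0,y0=cv2.fitLine(np.float32(q[:,:2]),cv2.DIST_HUBER,0,.01,.01).ravel(); print(np.degrees(np.arctan2(vy,vx)),x0,y0)
```

```text
t 29.62 pos [537.1 190.7 213.9] F [0.6 0.1 0.1] T [ 0.1 -0.  -0. ] Ttool [0. 0. 0.] w 0.1 g 0.0
131 171 213 145 226 [654.9  -4.4  65. ] [380.4 134.6  65. ]
-27.762112 523.22424 62.93642
```

View pics/w9.png

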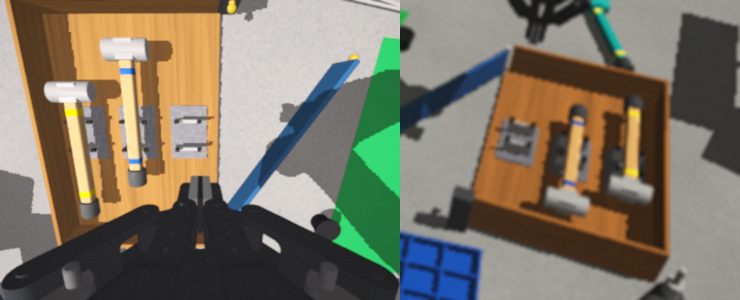

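Both hammers lie on their rests, yellow on rest 2 and blue on rest 1, and the side view agrees. The door stands at about 33°, so I'll move outside it with the fingers shut.

{"fn": "carry_out", "kwargs": {
  "motion": [
    [0,0,0,8,55,0,-1],
    [0,0,0,16,110,0,-1],
    [0,0,0,24,165,0,-1],
    [0,0,0,33,220,0,-1],
    [0,0,0,33,220,20,-1]
  ]
}}

```text
clock: 30.4
position: [591.6, -24.9, 194.3]
ee_rot: [0.999, 0.043, 0.002, 0.0]
contact_force: [0.0, 0.6, -1.3]
gripper_width: -0.1
grasp_force: 0.0
```

Run:
```python
from h import *
np.set_printoptions(precision=0,suppress=True)
to(589,-26,32,5)
H=np.array([374.2,144.4]); s=read_state()["position"]; r=R.from_quat(read_state()["ee_rot"])
for th,d in((.574,50),(.574,22),(.5,22),(.4,21),(.3,21),(.2,20),(.1,20),(.05,19),(.02,19),(0,19),(-.02,19)):
    a=np.radians(5)-th; u=np.array([np.cos(a),np.sin(a)]); p=H+275*u-d*np.array([-u[1],u[0]]); print(th,d,p,"rel to first, tool:",r.inv().apply(np.r_[p-[589,-26],0])[:2])
```

```text
turn [ 0. -0. -0.] shift [ -3.   1. 162.] t 30.4 pos [592. -25. 194.] F [ 0.  1. -1.] w -0.1 g 0.0
0.574 50 [594. -28.] rel to first, tool: [5. 3.]
0.574 22 [607.  -4.] rel to first, tool: [ 20. -21.]
0.5 22 [617.  14.] rel to first, tool: [ 32. -37.]
0.4 21 [629.  40.] rel to first, tool: [ 46. -62.]
0.3 21 [639.  66.] rel to first, tool: [ 57. -87.]
0.2 20 [645.  94.] rel to first, tool: [  66. -114.]
0.1 20 [649. 121.] rel to first, tool: [  72. -141.]
0.05 19 [650. 136.] rel to first, tool: [  74. -156.]
0.02 19 [650. 144.] rel to first, tool: [  75. -164.]
0 19 [650. 149.] rel to first, tool: [  75. -170.]
-0.02 19 [650. 155.] rel to first, tool: [  76. -175.]
```

{"fn": "carry_out", "kwargs": {
  "motion": [
    [0,0,0,-2,1,50,-1],
    [0,0,0,-2,1,100,-1],
    [0,0,0,-2,1,145,-1],
    [0,0,0,-2,1,160,-1],
    [0,0,0,-2,1,160,-1]
  ]
}}

```text
clock: 31.02
position: [588.0, -23.4, 33.1]
ee_rot: [0.999, 0.045, -0.001, 0.0]
contact_force: [0.3, -0.3, -0.8]
gripper_width: 0.1
grasp_force: 0.0
```

{"fn": "carry_out", "kwargs": {
  "motion": [
    [0,0,0,12,-12,0,-1],
    [0,0,0,20,-21,0,-1],
    [0,0,0,32,-37,0,-1],
    [0,0,0,40,-50,0,-1],
    [0,0,0,46,-62,0,-1]
  ]
}}

```text
clock: 31.65
position: [628.6, 43.1, 33.6]
ee_rot: [0.999, 0.044, 0.0, -0.0]
contact_force: [0.1, -0.0, -0.4]
gripper_width: 0.1
grasp_force: 0.2
```

{"fn": "carry_out", "kwargs": {
  "motion": [
    [0,0,0,6,-13,0,-1],
    [0,0,0,11,-26,0,-1],
    [0,0,0,16,-40,0,-1],
    [0,0,0,20,-52,0,-1],
    [0,0,0,23,-64,0,-1]
  ]
}}

```text
clock: 32.28
position: [645.4, 108.4, 33.4]
ee_rot: [0.999, 0.044, -0.0, 0.0]
contact_force: [0.3, 0.1, 0.2]
gripper_width: 0.3
grasp_force: 0.1
```

```bash
cat >> h.py <<'E'
def door():
    t=get_image("top"); h=cv2.cvtColor(t["color"],cv2.COLOR_BGR2HSV); m=((h[...,0]>100)&(h[...,0]<125)&(h[...,1]>120)&(h[...,2]>50)).astype(np.uint8)
    m[:120]=0;m[250:]=0;m[:,:150]=0;m[:,235:]=0
    v,u=np.nonzero(m); q=ray(t,np.c_[u,v],65); vx,vy,_,_=cv2.fitLine(np.float32(q[:,:2]),cv2.DIST_HUBER,0,.01,.01).ravel()
    print("door",len(u),np.degrees(np.arctan2(vy,vx))*np.sign(vx),q[np.argmax(q[:,0])].round(),q[np.argmin(q[:,0])].round())
    return t["color"]
E
python3 -c "
from h import *
door(); to(650,130,34,5); bal()"
```

```text
door 121 -3.412063 [619. 126.  65.] [384. 141.  65.]
turn [-0.    -0.001  0.002] shift [  5.9 -19.7  -0.4] t 32.33 pos [645.9 109.8  33.5] F [1.28 0.1  0.53] w -0.2 g 0.0
t 32.33 pos [645.9 109.8  33.5] F [1.28 0.1  0.53] T [ 0.046 -0.05  -0.002] Ttool [0.042 0.054 0.002] w -0.2 g 0.0
```

{"fn": "carry_out", "kwargs": {
  "motion": [
    [0,0,0,2,-8,0,-1],
    [0,0,0,3,-15,0,-1],
    [0,0,0,4,-22,0,-1],
    [0,0,0,4,-28,0,-1],
    [0,0,0,4,-32,0,-1]
  ]
}}

```text
clock: 32.95
position: [646.9, 138.1, 33.6]
ee_rot: [0.999, 0.044, -0.0, 0.001]
contact_force: [3.6, -9.0, -1.2]
gripper_width: 0.2
grasp_force: 4.5
```

{"fn": "carry_out", "kwargs": {
  "motion": [
    [0,0,0,0,-3,0,-1],
    [0,0,0,0,-6,0,-1],
    [0,0,0,0,-6,0,-1]
  ]
}}

```text
clock: 33.33
position: [645.8, 146.2, 33.5]
ee_rot: [0.999, 0.044, 0.0, -0.0]
contact_force: [0.1, 0.1, 0.6]
gripper_width: 0.0
grasp_force: 0.0
```

```bash
python3 -c "
from h import *
door(); bal()"
```

```text
door 116 4.7151647 [620. 164.  65.] [381. 145.  65.]
t 33.38 pos [645.8 146.2  33.5] F [-0.31 -0.15 -0.1 ] T [-0.058  0.02   0.015] Ttool [-0.056 -0.025 -0.015] w -0.3 g 0.0
```

The force rose to 9 N and then dropped to zero, so the catch snapped. I'll press gently to confirm it's firmly home, then back away.

{"fn": "carry_out", "kwargs": {
  "motion": [
    [0,0,0,0,-2,0,-1],
    [0,0,0,0,-4,0,-1],
    [0,0,0,0,-4,0,-1]
  ]
}}

```text
clock: 33.75
position: [645.5, 148.6, 33.5]
ee_rot: [0.999, 0.044, -0.0, 0.001]
contact_force: [1.4, -4.7, 0.7]
gripper_width: -0.1
grasp_force: 2.4
```

{"fn": "carry_out", "kwargs": {
  "motion": [
    [0,0,0,0,20,0,-1],
    [0,0,0,0,50,0,-1],
    [0,0,0,0,70,-50,-1],
    [0,0,0,0,80,-110,-1],
    [0,0,0,0,80,-170,-1]
  ]
}}

```text
clock: 34.38
position: [652.3, 68.4, 205.2]
ee_rot: [0.999, 0.043, -0.0, -0.0]
contact_force: [1.3, 1.0, 0.1]
gripper_width: 0.2
grasp_force: 0.0
```

{"fn": "carry_out", "kwargs": {
  "motion": [
    [0,0,0,-20,60,0,-1],
    [0,0,0,-40,120,0,-1],
    [0,0,0,-60,180,0,-1],
    [0,0,0,-60,180,0,-1],
    [0,0,0,-60,180,0,-1]
  ]
}}

```text
clock: 35.0
position: [608.4, -115.2, 203.6]
ee_rot: [0.999, 0.043, 0.0, -0.0]
contact_force: [0.5, 0.6, 0.6]
gripper_width: 0.0
grasp_force: 0.0
```

Run:
```python
from h import *
t=door(); bal(); s=get_image("scene")["color"]
cv2.imwrite("pics/end.png",np.hstack([cv2.resize(t[115:255,70:230],(400,350),interpolation=cv2.INTER_CUBIC),cv2.resize(s[170:320,290:460],(397,350),interpolation=cv2.INTER_CUBIC)]))
```

```text
Traceback (most recent call last):
  File "h.py", line 25, in door
    v,u=np.nonzero(m); q=ray(t,np.c_[u,v],65); vx,vy,_,_=cv2.fitLine(np.float32(q[:,:2]),cv2.DIST_HUBER,0,.01,.01).ravel()
                                                         ~~~~~~~~~~~^^^^^^^^^^^^^^^^^^^^^^^^^^^^^^^^^^^^^^^^^^^^^^
cv2.error: OpenCV(4.12.0) /io/opencv/modules/imgproc/src/linefit.cpp:50: error: (-215:Assertion failed) count > 0 in function 'fitLine2D_wods'
```

Run:
```python
from h import *
t=get_image("top")["color"]; bal(); s=get_image("scene")["color"]
cv2.imwrite("pics/end.png",np.hstack([cv2.resize(t[115:255,70:230],(400,350),interpolation=cv2.INTER_CUBIC),cv2.resize(s[170:320,290:460],(397,350),interpolation=cv2.INTER_CUBIC)]))
```

```text
t 35.1 pos [ 608.9 -113.8  203.4] F [0.89 0.6  0.95] T [0.01  0.    0.036] Ttool [ 0.01   0.001 -0.036] w -0.2 g 0.0
```

View pics/end.png

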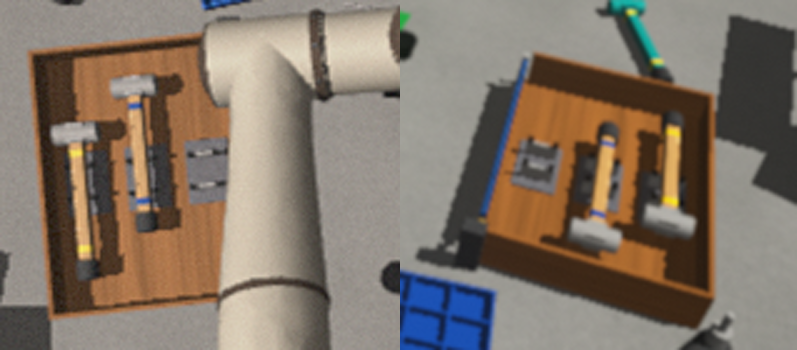

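The final scene view shows the blue door flush with the bay, from (525,60) to (485,215), with its free end at the catch. Both hammers lie level on their rests and the arm is clear. Handing in.

```bash
python3 -c "
from bench import *
print(job_done())"
```

```text
the job is handed in; nothing more can be done
None
```

I handed the job in: the yellow hammer lies balanced on rest 2 and the blue one on rest 1 (no red hammer was there), and the blue door is pushed shut on its catch.

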